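# Set out the check weights in order beside the balance

### The job

Set out the four brass check weights ready for checking the balance: stand them upright on the four black marks of the white strip in order of size, one centred on each mark, the largest next to the blue end block and going down to the smallest next to the yellow end block. Set each one down gently, without dropping it or knocking any over, and let go of them all.

Things in the scene. Friction and masses are not known exactly. Their poses are not given: they have to be found in the camera images.
- weight_500_centre (a point): largest of four brass check weights: an upright round cylinder 46 mm in diameter and 40 mm tall with a narrower lifting knob on top, 62 mm tall in all, about 500 g. Stands loose on the bench. The point lies on its axis half-way up (31 mm above its underside); z up along its axis
- weight_200_centre (a point): second largest of four brass check weights: an upright round cylinder 34 mm in diameter and 32 mm tall with a narrower lifting knob on top, 52 mm tall in all, about 200 g. Stands loose on the bench. The point lies on its axis half-way up (26 mm above its underside); z up along its axis
- weight_100_centre (a point): third largest of four brass check weights: an upright round cylinder 25 mm in diameter and 28 mm tall with a narrower lifting knob on top, 44 mm tall in all, about 100 g. Stands loose on the bench. The point lies on its axis half-way up (22 mm above its underside); z up along its axis
- weight_50_centre (a point): smallest of four brass check weights: an upright round cylinder 18 mm in diameter and 26 mm tall with a narrower lifting knob on top, 38 mm tall in all, about 50 g. Stands loose on the bench. The point lies on its axis half-way up (19 mm above its underside); z up along its axis
- mark0: one of four identical black round marks (36 mm across, with a tiny white centre dot) in a row, 71 mm apart, on a fixed white strip (64 mm wide, 342 mm long, 12 mm thick) lying on the bench; an outer mark (order along the row: mark0, mark1, mark2, mark3). Origin at its centre on the strip's flat top face, 12 mm above the bench; its y axis runs along the row from mark0 towards mark3, z up
- mark1: one of four identical black round marks (36 mm across, with a tiny white centre dot) in a row, 71 mm apart, on a fixed white strip (64 mm wide, 342 mm long, 12 mm thick) lying on the bench; an inner mark (order along the row: mark0, mark1, mark2, mark3). Origin at its centre on the strip's flat top face, 12 mm above the bench; its y axis runs along the row from mark0 towards mark3, z up
- mark2: one of four identical black round marks (36 mm across, with a tiny white centre dot) in a row, 71 mm apart, on a fixed white strip (64 mm wide, 342 mm long, 12 mm thick) lying on the bench; an inner mark (order along the row: mark0, mark1, mark2, mark3). Origin at its centre on the strip's flat top face, 12 mm above the bench; its y axis runs along the row from mark0 towards mark3, z up
- mark3: one of four identical black round marks (36 mm across, with a tiny white centre dot) in a row, 71 mm apart, on a fixed white strip (64 mm wide, 342 mm long, 12 mm thick) lying on the bench; an outer mark (order along the row: mark0, mark1, mark2, mark3). Origin at its centre on the strip's flat top face, 12 mm above the bench; its y axis runs along the row from mark0 towards mark3, z up
- blue_end: blue end block (56 x 16 x 14 mm) fixed across one end of the white strip, 54.5 mm from the centre of the outermost mark there, standing 14 mm above the strip's top; it may be at either end of the row. Origin at the centre of its underside, on the strip's top
- yellow_end: yellow end block (56 x 16 x 14 mm) fixed across one end of the white strip, 54.5 mm from the centre of the outermost mark there, standing 14 mm above the strip's top; it may be at either end of the row. Origin at the centre of its underside, on the strip's top

How it is judged:
By the outcome, as a careful person would: the job done as asked, in the order asked, and still so for the second after the job is handed in, with the robot touching nothing.
It also fails if it takes over 99 s, if anything falls off the work surface, if the arm or the gripper's body presses on something with over 40 N, if the wrist force passes 120 N, or if a joint passes its speed limit or range.

### The arm

A 6-joint arm with a two-finger parallel gripper is mounted at the origin on the work surface. World frame = base frame: x ahead of the robot, y to its left, z up, the work surface at z = 0. Lengths are in m, angles in rad, forces in N, time in s.
With the tool pointing down it reaches from about 0.425 to 0.95 m from the base axis. Payload 3.5 kg.
Tool frame: the origin (TCP) lies midway between the tips of the shut fingers; the grasp point (between the pads) lies 19 mm behind it; z points along the fingers, y is the line along which they close (so a half turn about z gives the same grasp; the last joint's range is limited). The gripper opens to 85 mm and grips with 20 to 120 N. Pads are 22 mm wide; open, the fingers measure 114 mm over their backs; the gripper's body (76 mm by 85 mm) begins 54 mm behind the grasp point. The pads swing forward as they close: fully open they stand 13 mm farther back than shut.
Start: joints at [1.072, 0.286, 1.577, -0, 1.279, -0.15], TCP at [0.231, 0.634, 0.231] pointing down, gripper open.
Joint ranges: [-2.77, 2.77], [-0.9, 2.22], [0.21, 2.48], [-1.53, 4.67], [0.24, 2.81], [-2.84, 2.84]. Speed limits (rad/s): [2.79, 2.79, 3.14, 3.14, 3.14, 3.14].

### API

Orientations are given as a unit quaternion [x, y, z, w].
In Python, from plant import ctrl, cams, order gives the robot as it stands.
- The arm moves only by the tool move_arm, never from a script. Its argument "plan" is one flat list of numbers, 7 for each row, row after row: the shift along the world's x, y, z in mm, then the turn, a rotation vector about the world's x, y, z in degrees, then the finger opening in mm, from 0 to 85.4. A call has 1 to 12 rows; each row shifts and turns the commanded pose from where the row before left it; what a row does not reach is not made up. A row lasts 1/10 s, in which the tool goes at most 50 mm and 8.59 degrees, less where a joint would pass 70% of its speed; a pose out of reach is approached as far as the arm can. A call is refused whole if a number of a shift passes 50 or a number of a turn 8.59, either way. A call with a gripper value outside its range is refused whole. The fingers move at their own pace and stop on an object; "newtons" is the grip in N (left out, the last holds). Time passes only in rows, so rows that do not move let the fingers close. It gives the time, the measured TCP pose, the force, the opening and the grip force at its end, in the units of the state.
- ctrl.get_state(): the state, without advancing time (a new reading comes with each control period).
- cams.read_camera(name): name is "side" or "top"; returns a dict with "color" (420x560x3 uint8, red, green, blue), "fov_y" (degrees; the focal length in pixels is half the picture's height over the tangent of half this angle, whatever the lens; pixels are square), "cx", "cy" (the principal point, pixels), "origin" and "orientation" of the camera in the world. Camera axes: x right, y up, looking along -z (the intrinsics and any distortion apply to the point x, -y, -z); pixel columns grow to the right and rows downward; lengths in m; the calibration is good to about 2 mm. A picture is of the moment at which its call begins. There is no depth.
- order.sign_off(): hands the job in; it is judged then, once.
The state is a dict: "time": time; "qpos": joint angles; "dq": joint speeds; "joint_efforts": joint torques, N m; "eef_pos": TCP position; "tcp_rot": TCP orientation; "contact_force": force on the tool from outside, world axes, zero at the start; "wrist_torque": the same for the moment, N m; "opening": opening from 0.0 (shut) to 1.0 (fully open); "finger_force": force on a finger pad.
Only numpy, scipy, OpenCV 4.12 (cv2) and the standard library are available. Lean on these libraries where they do the work, as an engineer would, in place of code of your own. Each camera call takes 0.05 s, during which the arm holds its last target. There are 200 camera calls.

## Working session

There is one attempt and no reset: what is moved stays moved. The work goes in short steps, Python scripts to look and compute and a tool call to move; the robot and the scene stay as the last step left them, time stands still between calls to the robot, and variables do not carry over. Pictures are saved under pics/ and viewed, at most 14 in all, crops included, and the job is handed in when it is done.

Besides the shell and the picture viewer there is one more tool, called after "Call:" by a JSON object that holds its "name" and its "arguments", one argument or row to a line. move_arm: Moves the arm, as the interface text tells. Its arguments: {"type":"object","properties":{"plan":{"type":"array","items":{"type":"number"}},"newtons":{"type":"number"}},"required":["plan"]}

```bash
mkdir -p pics; ls
python3 - <<'E'
from plant import ctrl,cams
import cv2
s=ctrl.get_state();print(s)
for n in("top","side"):
    c=cams.read_camera(n);cv2.imwrite(f"pics/{n}0.png",c["color"][:,:,::-1]);print({k:v for k,v in c.items() if k!="color"})
E
```

```text
pics
{'time': 0.0, 'qpos': array([ 1.07193626e+00,  2.87194034e-01,  1.57818867e+00, -1.06374842e-05,
        1.27860694e+00, -1.49999248e-01]), 'dq': array([-0.00066737, -0.00191356,  0.00040854, -0.00071599,  0.00025124,
        0.00033097]), 'joint_efforts': array([-7.86893779e-04, -4.05970538e+01, -2.92633402e+01, -1.00158975e-04,
        5.59372726e-03, -4.83752046e-06]), 'eef_pos': array([0.23038623, 0.63375926, 0.22992195]), 'tcp_rot': array([ 1.73545577e-01,  9.84825110e-01, -1.13759638e-03, -3.77216503e-04]), 'contact_force': array([0.16942778, 0.57428025, 0.16032624]), 'wrist_torque': array([ 0.06072431, -0.0166256 ,  0.01287493]), 'finger_force': 0.0, 'opening': 0.9968611007539592}
{'fov_y': 48.05635263961943, 'cx': 270.36929083800084, 'cy': 205.33828038050947, 'origin': array([ 0.40095555, -0.01708313,  1.13020059]), 'orientation': array([-0.04942058,  0.05110974,  0.71130478, -0.69927885])}
{'fov_y': 44.72266238612115, 'cx': 281.5904891553165, 'cy': 204.40967532643694, 'origin': array([ 0.2491686 , -0.83987145,  0.57781449]), 'orientation': array([ 0.49083265, -0.09053686, -0.16272596,  0.85112082])}
```

View pics/top0.png

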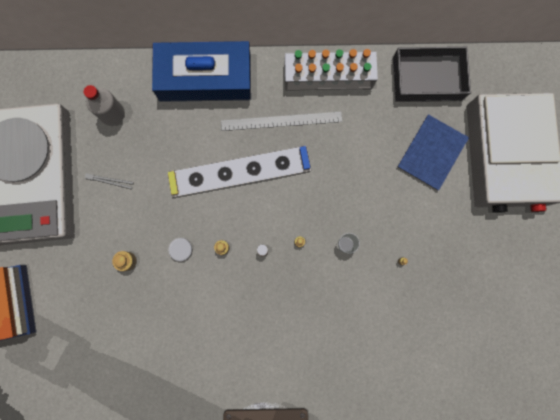

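View pics/side0.png

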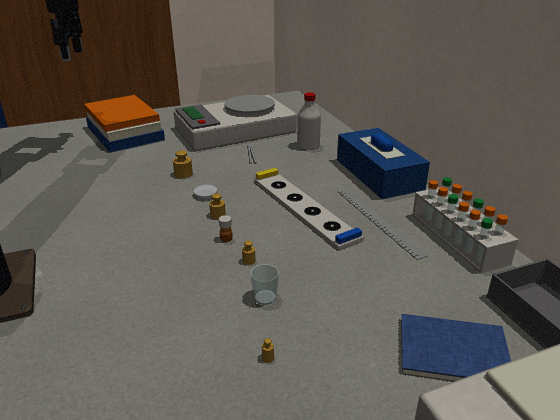

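The top view shows the weights, largest to smallest, at about (122,261), (221,247), (299,242) and (403,261). A dish, a vial and a beaker stand between them. The marks are at (196,179), (225,174), (254,168) and (283,163), with yellow on the left and blue on the right. The side view agrees.

```bash
cat > h.py <<'E'
import numpy as np,cv2
from scipy.spatial.transform import Rotation as R
from plant import ctrl,cams
def look(n,save=None):
    c=cams.read_camera(n)
    if save: cv2.imwrite(f"pics/{save}.png",c["color"][:,:,::-1])
    return c
def ray(c,u,v):
    f=c["color"].shape[0]/2/np.tan(np.radians(c["fov_y"]/2))
    d=R.from_quat(c["orientation"]).apply([(u-c["cx"])/f,-(v-c["cy"])/f,-1])
    return np.array(c["origin"]),d
def plane(c,u,v,z):
    o,d=ray(c,u,v);return o+d*(z-o[2])/d[2]
def cross(r1,r2):
    A=sum(np.eye(3)-np.outer(d,d)/(d@d) for o,d in(r1,r2));b=sum((np.eye(3)-np.outer(d,d)/(d@d))@o for o,d in(r1,r2))
    return np.linalg.solve(A,b)
def blobs(m,lo,hi):
    n,_,s,ce=cv2.connectedComponentsWithStats(m.astype(np.uint8))
    return [(*ce[i].round(2),int(s[i,4]),*map(int,s[i,:4])) for i in range(1,n) if lo<s[i,4]<hi]
def brass(c):
    h=cv2.cvtColor(c["color"],cv2.COLOR_RGB2HSV)
    return (h[...,0]>10)&(h[...,0]<28)&(h[...,1]>130)&(h[...,2]>50)
def marks(c,box):
    x0,y0,x1,y1=box;g=cv2.cvtColor(c["color"],cv2.COLOR_RGB2GRAY);m=np.zeros_like(g)
    m[y0:y1,x0:x1]=g[y0:y1,x0:x1]<70
    return m
E
python3 - <<'E'
from h import *
t=look("top");s=look("side")
print("T",*blobs(brass(t),20,900),sep="\n");print("S",*blobs(brass(s),60,1500),sep="\n")
T=blobs(marks(t,(180,140,298,195)),60,400);S=blobs(marks(s,(260,172,350,235)),50,400)
for b in T: print("topmark",b,plane(t,b[0],b[1],.012).round(4))
for b in S: print("sidemark",b,plane(s,b[0],b[1],.012).round(4))
E
```

```text
T
(np.float64(366.4), np.float64(52.68), 40, 364, 49, 6, 8)
(np.float64(311.5), np.float64(53.68), 40, 309, 50, 6, 8)
(np.float64(325.34), np.float64(53.32), 41, 323, 50, 6, 8)
(np.float64(352.49), np.float64(52.97), 39, 350, 50, 6, 8)
(np.float64(339.35), np.float64(67.03), 40, 337, 63, 6, 9)
(np.float64(353.0), np.float64(66.59), 41, 350, 63, 7, 8)
(np.float64(298.16), np.float64(67.5), 38, 296, 64, 6, 8)
(np.float64(311.66), np.float64(67.59), 41, 309, 64, 6, 8)
(np.float64(117.61), np.float64(260.53), 64, 114, 255, 9, 12)
(np.float64(3.45), np.float64(297.64), 410, 0, 267, 12, 61)
S
(np.float64(182.18), np.float64(165.18), 398, 173, 151, 20, 27)
(np.float64(266.45), np.float64(173.3), 149, 256, 168, 22, 12)
(np.float64(456.65), np.float64(187.83), 69, 452, 184, 10, 9)
(np.float64(442.57), np.float64(190.93), 68, 438, 187, 10, 9)
(np.float64(467.24), np.float64(195.26), 78, 462, 191, 11, 10)
(np.float64(216.76), np.float64(206.63), 287, 209, 193, 16, 27)
(np.float64(463.73), np.float64(205.81), 70, 459, 202, 10, 10)
(np.float64(489.68), np.float64(210.22), 81, 485, 206, 11, 10)
(n
[... 562 characters left out ...]
 168, 12, 12) [0.6411 0.0886 0.012 ]
topmark (np.float64(195.5), np.float64(178.87), 98, 190, 173, 12, 12) [0.6288 0.1587 0.012 ]
sidemark (np.float64(268.16), np.float64(174.75), 51, 260, 172, 18, 8) [0.6256 0.2165 0.012 ]
sidemark (np.float64(278.03), np.float64(184.66), 76, 271, 182, 15, 7) [0.6294 0.1589 0.012 ]
sidemark (np.float64(290.81), np.float64(210.64), 309, 260, 184, 63, 51) [0.6117 0.0366 0.012 ]
sidemark (np.float64(294.27), np.float64(197.05), 88, 287, 194, 16, 7) [0.6419 0.0892 0.012 ]
sidemark (np.float64(312.13), np.float64(210.61), 107, 304, 207, 17, 8) [0.6545 0.0194 0.012 ]
sidemark (np.float64(331.59), np.float64(225.83), 121, 323, 222, 18, 9) [ 0.6663 -0.0513  0.012 ]
```

Run:
```python
from h import *
t=cv2.imread("pics/top0.png");s=cv2.imread("pics/side0.png")
cr=lambda i,u,v,r:cv2.resize(i[v-r:v+r,u-r:u+r],(200,200),interpolation=cv2.INTER_NEAREST)
a=np.hstack([cr(t,u,v,16) for u,v in[(122,261),(221,247),(299,242),(403,261)]])
b=np.hstack([cr(s,u,v,18) for u,v in[(182,165),(217,207),(248,253),(267,351)]])
cv2.imwrite("pics/crops.png",np.vstack([a,b]))
h=cv2.cvtColor(t,cv2.COLOR_BGR2HSV)
for u,v in[(122,261),(221,247),(299,242),(403,261)]: print(h[v-5:v+6:5,u-10:u+11:4].tolist())
```

```text
[[[19, 34, 143], [18, 132, 172], [19, 130, 180], [18, 127, 148], [20, 128, 176], [20, 94, 81]], [[18, 88, 159], [18, 133, 178], [20, 128, 182], [18, 130, 161], [18, 131, 165], [20, 108, 99]], [[18, 24, 140], [19, 128, 152], [18, 131, 144], [18, 123, 116], [21, 125, 173], [17, 75, 65]]]
[[[20, 16, 140], [20, 47, 147], [21, 122, 161], [23, 118, 177], [20, 47, 136], [17, 16, 142]], [[20, 16, 141], [20, 122, 173], [23, 120, 182], [19, 128, 165], [22, 120, 163], [23, 16, 130]], [[20, 16, 140], [19, 54, 117], [18, 119, 124], [20, 120, 140], [19, 59, 95], [20, 16, 142]]]
[[[20, 16, 141], [20, 16, 140], [24, 89, 163], [24, 104, 167], [19, 20, 138], [20, 16, 145]], [[20, 17, 139], [20, 24, 130], [19, 124, 138], [22, 123, 170], [20, 57, 138], [20, 16, 142]], [[19, 15, 137], [20, 18, 127], [18, 43, 88], [20, 45, 101], [21, 18, 140], [20, 16, 142]]]
[[[20, 16, 140], [20, 16, 141], [19, 21, 133], [21, 23, 144], [20, 16, 140], [20, 16, 141]], [[17, 16, 140], [18, 33, 99], [22, 121, 143], [20, 128, 178], [20, 17, 139], [23, 14, 142]], [[18, 18, 143], [25, 15, 103], [17, 19, 93], [21, 18, 140], [20, 17, 139], [23, 15, 140]]]
```

View pics/crops.png

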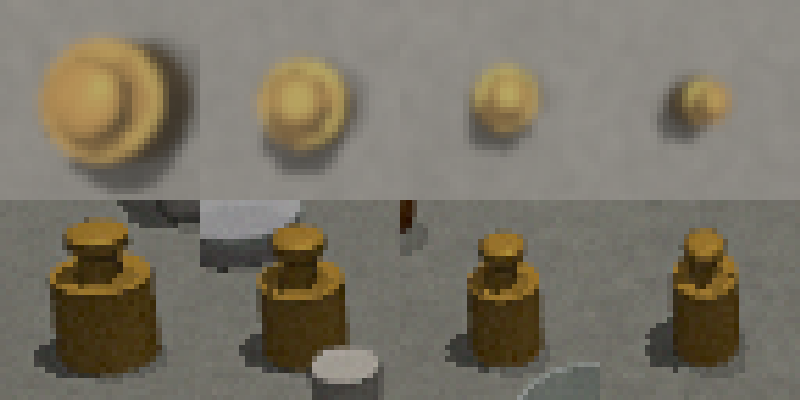

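The crops show clean brass discs in the top view and full upright silhouettes in the side view. The 200 is touched slightly by the vial cap at its lower right.

```bash
cat >> h.py <<'E'
B={500:(.046,.040,.062),200:(.034,.032,.052),100:(.025,.028,.044),50:(.018,.026,.038)}
def soft(c,u,v,r):
    u,v=int(round(u)),int(round(v))
    h=cv2.cvtColor(c["color"],cv2.COLOR_RGB2HSV)[v-r:v+r+1,u-r:u+r+1]
    w=np.clip((h[...,1].astype(float)-25)/75,0,1);w[w<.15]=0
    m=cv2.moments(w);return u-r+m["m10"]/m["m00"],v-r+m["m01"]/m["m00"],m["m00"]
E
python3 - <<'E'
from h import *
t=look("top");s=look("side")
for k,p,q,r in[(500,(122,261),(182.2,165.2),16),(200,(221,247),(216.8,206.6),12),(100,(299,242),(248.3,253.4),10),(50,(403,261),(267.7,350.8),9)]:
    u,v,a=soft(t,*p,r)
    print(k,round(u,2),round(v,2),round(a),plane(t,u,v,.75*B[k][1]).round(4),"side@.47H",plane(s,*q,.47*B[k][2]).round(4),cross(ray(t,u,v),ray(s,*q)).round(4))
E
```

```text
500 123.11 260.68 384 [0.4347 0.3227 0.03  ] side@.47H [0.435  0.3138 0.0291] [0.4358 0.3243 0.0242]
200 221.06 247.17 184 [0.4624 0.0961 0.024 ] side@.47H [0.4629 0.0925 0.0244] [0.4631 0.0961 0.0223]
100 299.38 241.37 100 [ 0.473  -0.0879  0.021 ] side@.47H [ 0.4733 -0.0913  0.0207] [ 0.4737 -0.0882  0.0184]
50 402.72 260.79 60 [ 0.4235 -0.329   0.0195] side@.47H [ 0.4244 -0.33    0.0179] [ 0.424  -0.3296  0.0175]
```

Call:
{"name": "move_arm", "arguments": {
  "plan": [20.5,-31,-10,0,0,-6,85,20.5,-31,-10,0,0,-6,85,20.5,-31,-10,0,0,-6,85,20.5,-31,-10,0,0,-6,85,20.5,-31,-10,0,0,-6,85,20.5,-31,-10,0,0,-6,85,20.5,-31,-10,0,0,-6,85,20.5,-31,-10,0,0,-6,85,20.5,-31,-10,0,0,-6,85,20.5,-31,-10,0,0,-6,85,0,0,0,0,0,0,85,0,0,0,0,0,0,85],
  "newtons": 30
}}

```text
time: 1.5
eef_pos: [0.4359, 0.3238, 0.1312]
tcp_rot: [0.643, 0.766, -0.0, -0.0]
contact_force: [0.9, 0.1, 0.1]
opening: 0.993
finger_force: 0.0
```

Call:
{"name": "move_arm", "arguments": {
  "plan": [0,1,-30,0,0,0,85,0,0,-30,0,0,0,85,0,0,-30,0,0,0,85,0,0,-20,0,0,0,85,0,0,-12,0,0,0,85,0,0,-5,0,0,0,85,0,0,0,0,0,0,60,0,0,0,0,0,0,45,0,0,0,0,0,0,40,0,0,0,0,0,0,38,0,0,0,0,0,0,36],
  "newtons": 30
}}

```text
time: 2.6
eef_pos: [0.4362, 0.3259, 0.0058]
tcp_rot: [0.643, 0.766, 0.001, 0.0]
contact_force: [-2.6, 0.2, 6.1]
opening: 0.526
finger_force: 32.2
```

Run:
```python
from h import *
t=look("top");s=look("side");
cv2.imwrite("pics/g1.png",np.hstack([cv2.resize(t["color"][180:300,40:240],(400,240)),cv2.resize(s["color"][60:180,80:280],(400,240))])[:,:,::-1])
```

```text
(no output)
```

View pics/g1.png

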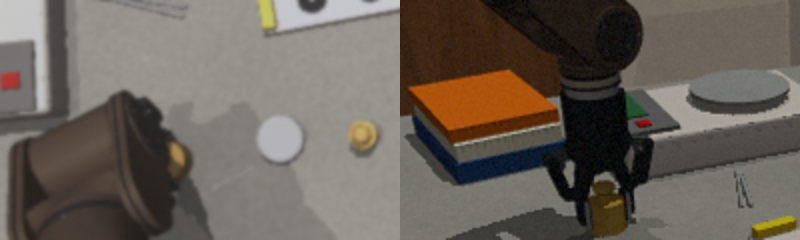

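The gripper has the 500 well seated between the pads and the weight is upright. The opening of about 45 mm matches its 46 mm diameter.

Call:
{"name": "move_arm", "arguments": {
  "plan": [0,0,3,0,0,0,36,0,0,17,0,0,0,36,0,0,35,0,0,0,36,0,0,35,0,0,0,36,10,-17,20,0,0,0,36,20,-33,0,0,0,0,36,25,-41,0,0,0,0,36,25,-41,0,0,0,0,36,25,-41,0,0,0,0,36,25,-41,0,0,0,0,36,25,-41,0,0,0,0,36,25,-41,0,0,0,0,36],
  "newtons": 50
}}

```text
time: 3.9
eef_pos: [0.6151, 0.0274, 0.1126]
tcp_rot: [0.643, 0.766, -0.001, -0.001]
contact_force: [0.1, 1.8, -4.8]
opening: 0.527
finger_force: 52.6
```

Call:
{"name": "move_arm", "arguments": {
  "plan": [22,-35,0,0,0,0,36,15,-25,0,0,0,0,36,10,-15,0,0,0,0,36,3,-6,0,0,0,0,36,0,0,0,0,0,0,36,0,0,0,0,0,0,36,0,0,0,0,0,0,36]
}}

```text
time: 4.6
eef_pos: [0.6649, -0.05, 0.1141]
tcp_rot: [0.642, 0.767, -0.0, -0.001]
contact_force: [-0.1, -0.1, -5.0]
opening: 0.524
finger_force: 52.6
```

Run:
```python
from h import *
s=look("side");st=ctrl.get_state();print(st["eef_pos"],st["opening"])
b=[x for x in blobs(brass(s),60,2000)];print(*b,sep="\n")
cv2.imwrite("pics/g2.png",cv2.resize(s["color"][60:260,200:440],(720,600))[:,:,::-1])
```

```text
[ 0.66507212 -0.05013999  0.11423883] 0.5211265034708704
(np.float64(336.56), np.float64(173.7), 543, 325, 155, 22, 35)
(np.float64(266.39), np.float64(173.3), 148, 256, 168, 22, 12)
(np.float64(433.05), np.float64(183.78), 64, 429, 180, 9, 9)
(np.float64(456.94), np.float64(187.77), 64, 453, 184, 9, 9)
(np.float64(442.56), np.float64(190.97), 70, 438, 187, 10, 9)
(np.float64(467.05), np.float64(195.33), 79, 462, 191, 11, 10)
(np.float64(216.65), np.float64(206.51), 300, 209, 193, 16, 26)
(np.float64(463.68), np.float64(205.89), 75, 458, 202, 11, 10)
(np.float64(489.47), np.float64(210.49), 85, 484, 206, 12, 10)
(np.float64(474.99), np.float64(214.15), 84, 470, 210, 11, 10)
(np.float64(501.77), np.float64(218.98), 98, 496, 214, 12, 11)
(np.float64(226.12), np.float64(233.47), 127, 220, 227, 12, 15)
(np.float64(248.22), np.float64(253.27), 254, 242, 241, 13, 24)
(np.float64(267.47), np.float64(350.88), 245, 262, 338, 12, 25)
```

View pics/g2.png

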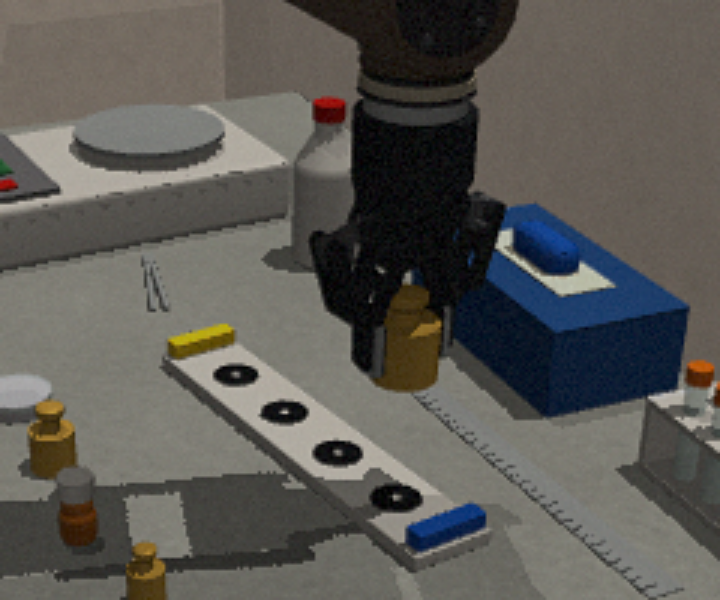

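The 500 hangs upright in the pads above the strip; its lower rim is near (337,189.5) in the full picture. I'll check its offset from the TCP.

```bash
cat >> h.py <<'E'
def rimbase(c,u,vb,z,r):
    "axis of an upright cylinder from the lowest row of its lower rim"
    p=plane(c,u,vb,z);d=p-c["origin"];d[2]=0;return p+r*d/np.linalg.norm(d)
E
python3 - <<'E'
from h import *
s=look("side");st=ctrl.get_state()
m=brass(s);cols=range(330,344)
vb=np.median([np.where(m[150:200,u])[0].max()+150.5 for u in cols if m[150:200,u].any()])
print(vb,rimbase(s,337,vb,.1084,.023),rimbase(s,337,vb+.5,.1084,.023),st["eef_pos"])
# reference: same method on bench weights
for k,u,lo in((100,248,240),(50,267.5,335)):
    vb=max(np.where(m[lo:lo+32,int(u)])[0])+lo+.5;print(k,vb,rimbase(s,u,vb,0,B[k][0]/2))
E
```

```text
189.5 [ 0.67366195 -0.05229639  0.1084    ] [ 0.67274912 -0.05410471  0.1084    ] [ 0.66521662 -0.05033822  0.11439007]
100 264.5 [ 0.4734969  -0.08518485  0.        ]
50 362.5 [ 0.42472108 -0.32669174  0.        ]
```

Call:
{"name": "move_arm", "arguments": {
  "plan": [0,0,-20,0,0,0,36,0,0,-30,0,0,0,36,0,0,-20,0,0,0,36,0,0,-12,0,0,0,36,0,0,0,0,0,0,36,0,0,0,0,0,0,36]
}}

```text
time: 5.3
eef_pos: [0.6663, -0.0515, 0.0332]
tcp_rot: [0.643, 0.766, 0.0, 0.001]
contact_force: [-0.1, 0.8, -5.0]
opening: 0.523
finger_force: 52.5
```

Run:
```python
from h import *
s=look("side");st=ctrl.get_state();p=st["eef_pos"];print(p,st["opening"],R.from_quat(st["tcp_rot"]).as_matrix()[:,2])
m=brass(s)
for b in blobs(m,200,2000):print(b)
m=m[160:245,315:360]
for r in range(0,85,3):
    w=np.where(m[r])[0]
    if len(w):print(r+160,w.min()+315,w.max()+315)
cv2.imwrite("pics/g3.png",cv2.resize(s["color"][140:260,280:400],(600,600),interpolation=0)[:,:,::-1])
```

```text
[ 0.66692941 -0.05174321  0.03404214] 0.5188911434310766 [ 2.91898489e-03 -6.80856396e-04 -9.99995508e-01]
(np.float64(335.58), np.float64(210.12), 506, 325, 192, 21, 34)
(np.float64(216.71), np.float64(206.46), 299, 209, 194, 16, 25)
(np.float64(248.25), np.float64(253.13), 259, 242, 241, 13, 24)
(np.float64(267.51), np.float64(350.81), 241, 262, 338, 12, 25)
193 333 339
196 331 341
199 329 340
202 329 344
205 328 345
208 328 344
211 328 344
214 328 344
217 328 343
220 327 343
223 325 342
```

View pics/g3.png

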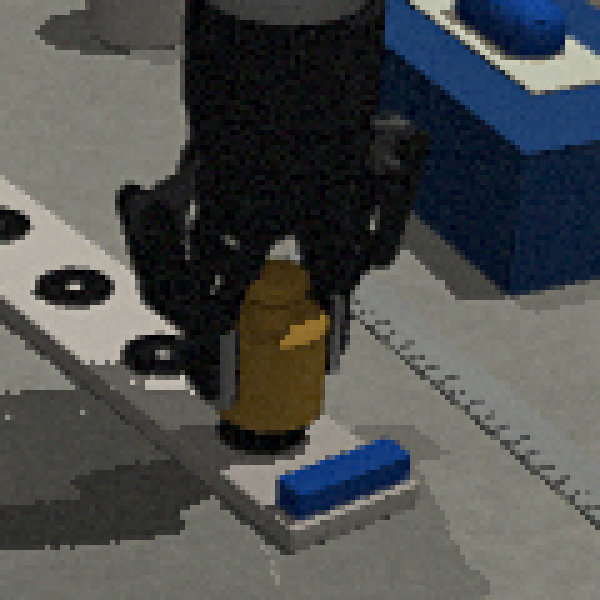

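The weight hangs just above the blue-end mark. The mark's front edge shows below it, around (332,228).

```bash
cat >> h.py <<'E'
def proj(c,p):
    f=c["color"].shape[0]/2/np.tan(np.radians(c["fov_y"]/2))
    q=R.from_quat(c["orientation"]).inv().apply(np.array(p)-c["origin"])
    return np.array([c["cx"]-f*q[0]/q[2],c["cy"]+f*q[1]/q[2]])
E
python3 - <<'E'
from h import *
s=look("side");m=brass(s)
for dy in(0,-.004,-.008):
  y=-.0517+dy;print(dy,"base",proj(s,[.667,y,.028]),"top",proj(s,[.667,y,.090]),"x-edges",[proj(s,[.667+a*.023*.88,y+a*.023*-.47,.04]) [0].round(1) for a in(-1,1)])
for u in range(326,344,2): print(u,np.where(m[180:240,u])[0].max()+180,end=" ")
for vb in(225,226): print(rimbase(s,334.5,vb,.028,.023))
E
```

```text
0 base [332.31556315 219.25530619] top [333.69999968 192.6394994 ] x-edges [np.float64(321.3), np.float64(343.9)]
-0.004 base [333.19192524 220.21553136] top [334.60783743 193.54422598] x-edges [np.float64(322.1), np.float64(344.9)]
-0.008 base [334.07374274 221.18173398] top [335.52150149 194.45475892] x-edges [np.float64(323.0), np.float64(345.8)]
326 223 328 224 330 224 332 225 334 225 336 225 338 225 340 224 342 223 [ 0.67220783 -0.05271638  0.028     ]
[ 0.67053859 -0.05605863  0.028     ]
```

Call:
{"name": "move_arm", "arguments": {
  "plan": [-1.5,3,-5,0,0,0,36,0,0,-5,0,0,0,36,0,0,-3,0,0,0,36,0,0,-1,0,0,0,36,0,0,0,0,0,0,36,0,0,0,0,0,0,36]
}}

```text
time: 6.0
eef_pos: [0.6643, -0.0487, 0.0183]
tcp_rot: [0.643, 0.766, 0.0, 0.0]
contact_force: [0.9, -0.2, -5.2]
opening: 0.524
finger_force: 52.6
```

Call:
{"name": "move_arm", "arguments": {
  "plan": [0,0,-0.5,0,0,0,36,0,0,0,0,0,0,36,0,0,-0.5,0,0,0,36,0,0,0,0,0,0,36]
}}

```text
time: 6.4
eef_pos: [0.6644, -0.0488, 0.0181]
tcp_rot: [0.643, 0.766, -0.0, 0.0]
contact_force: [-2.8, -0.1, 0.2]
opening: 0.521
finger_force: 53.0
```

Call:
{"name": "move_arm", "arguments": {
  "plan": [0,0,0,0,0,0,46,0,0,0,0,0,0,50,0,0,0,0,0,0,60,0,0,0,0,0,0,75,0,0,0,0,0,0,85,0,0,10,0,0,0,85,0,0,35,0,0,0,85,0,0,40,0,0,0,85,-15,10,30,0,0,0,85,-35,25,0,0,0,0,85,-38,27,0,0,0,0,85,-38,27,0,0,0,0,85]
}}

```text
time: 7.6
eef_pos: [0.5373, 0.041, 0.1335]
tcp_rot: [0.643, 0.766, 0.001, 0.001]
contact_force: [-0.0, 0.0, -0.0]
opening: 0.995
finger_force: 0.0
```

Call:
{"name": "move_arm", "arguments": {
  "plan": [-38,27,0,0,0,0,85,-25,18,0,0,0,0,85,-10,7,0,0,0,0,85,-3,3,0,0,0,0,85,0,0,0,0,0,0,85,0,0,0,0,0,0,85]
}}

```text
time: 8.2
eef_pos: [0.4635, 0.0947, 0.1329]
tcp_rot: [0.643, 0.766, 0.0, 0.001]
contact_force: [0.9, -0.4, -0.1]
opening: 0.997
finger_force: 0.0
```

```bash
cat >> h.py <<'E'
def report(c,k,p0,z0,r=14):
    "soft top-view centroid of weight k standing on plane z0, near world point p0"
    u,v=proj(c,[*p0,z0+.75*B[k][1]]);u,v,a=soft(c,u,v,r)
    return plane(c,u,v,z0+.75*B[k][1]).round(4),round(a)
E
python3 - <<'E'
from h import *
t=look("top");s=look("side");print(ctrl.get_state()["eef_pos"])
print(report(t,500,(.6645,-.0515),.012))
cv2.imwrite("pics/p1.png",np.hstack([cv2.resize(t["color"][130:210,160:320],(400,200)),cv2.resize(s["color"][140:260,260:400],(400,343))[:200]*0+cv2.resize(s["color"][170:250,240:400],(400,200))])[:,:,::-1])
u,v=np.array(proj(t,(.666,-.0515,.05))).astype(int);print(u,v)
cv2.imwrite("pics/p2.png",np.hstack([cv2.resize(t["color"][v-20:v+20,u-20:u+20],(400,400),interpolation=0),cv2.resize(s["color"][190:240,310:360],(400,400),interpolation=0)])[:,:,::-1])
E
```

```text
[0.46326123 0.09466124 0.13254102]
(array([ 0.6639, -0.0516,  0.042 ]), 325)
282 158
```

View pics/p2.png

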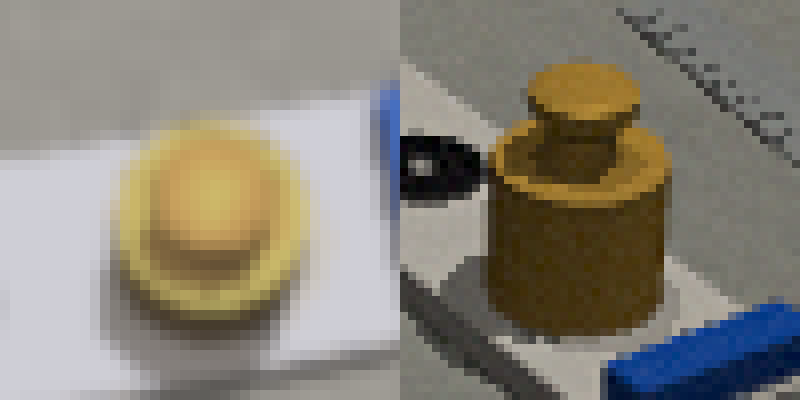

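The 500 stands upright on the blue-end mark, within about 2 mm in x and on target in y. Next is the 200.

Call:
{"name": "move_arm", "arguments": {
  "plan": [-0.5,1.5,-30,0,0,0,85,0,0,-30,0,0,0,85,0,0,-30,0,0,0,85,0,0,-20,0,0,0,70,0,0,-12,0,0,0,60,0,0,-5,0,0,0,55,0,0,0,0,0,0,45,0,0,0,0,0,0,38,0,0,0,0,0,0,34,0,0,0,0,0,0,30,0,0,0,0,0,0,26],
  "newtons": 30
}}

```text
time: 9.4
eef_pos: [0.463, 0.0968, 0.0067]
tcp_rot: [0.643, 0.766, 0.001, 0.001]
contact_force: [-0.7, -0.3, 5.7]
opening: 0.387
finger_force: 30.1
```

Call:
{"name": "move_arm", "arguments": {
  "plan": [0,0,3,0,0,0,26,0,0,17,0,0,0,26,0,0,35,0,0,0,26,5,-2,35,0,0,0,26,20,-8,10,0,0,0,26,35,-14,0,0,0,0,26,40,-16,0,0,0,0,26,40,-16,0,0,0,0,26,30,-12,0,0,0,0,26,15,-6,0,0,0,0,26,6,-3,0,0,0,0,26,0,0,0,0,0,0,26],
  "newtons": 40
}}

```text
time: 10.6
eef_pos: [0.6521, 0.0197, 0.1042]
tcp_rot: [0.643, 0.766, -0.001, -0.001]
contact_force: [-0.1, 0.3, -1.3]
opening: 0.384
finger_force: 40.2
```

Call:
{"name": "move_arm", "arguments": {
  "plan": [0,0,-20,0,0,0,26,0,0,-30,0,0,0,26,0,0,-15,0,0,0,26,0,0,-10,0,0,0,26,0,0,-5,0,0,0,26,0,0,0,0,0,0,26,0,0,0,0,0,0,26]
}}

```text
time: 11.3
eef_pos: [0.6535, 0.0198, 0.0265]
tcp_rot: [0.643, 0.766, 0.001, 0.001]
contact_force: [0.3, -0.0, -1.5]
opening: 0.383
finger_force: 40.3
```

Call:
{"name": "move_arm", "arguments": {
  "plan": [0.5,0,-4,0,0,0,26,0,0,-2,0,0,0,26,0,0,-0.7,0,0,0,26,0,0,0,0,0,0,26,0,0,0,0,0,0,26]
}}

```text
time: 11.8
eef_pos: [0.6533, 0.0198, 0.0188]
tcp_rot: [0.643, 0.766, 0.0, 0.0]
contact_force: [-0.7, -0.3, -1.4]
opening: 0.38
finger_force: 40.3
```

Call:
{"name": "move_arm", "arguments": {
  "plan": [0,0,-0.6,0,0,0,26,0,0,0,0,0,0,26]
}}

```text
time: 12.0
eef_pos: [0.6533, 0.0198, 0.0188]
tcp_rot: [0.643, 0.766, -0.0, -0.0]
contact_force: [-3.0, 0.7, 3.2]
opening: 0.383
finger_force: 40.8
```

Call:
{"name": "move_arm", "arguments": {
  "plan": [0,0,0,0,0,0,35,0,0,0,0,0,0,40,0,0,0,0,0,0,55,0,0,0,0,0,0,70,0,0,10,0,0,0,80,0,0,35,0,0,0,85,0,0,40,0,0,0,85,-10,-6,28,0,0,0,85,-35,-21,0,0,0,0,85,-40,-24,0,0,0,0,85,-40,-24,0,0,0,0,85,-30,-18,0,0,0,0,85]
}}

```text
time: 13.2
eef_pos: [0.4962, -0.0739, 0.1316]
tcp_rot: [0.643, 0.766, -0.0, 0.0]
contact_force: [0.2, -1.1, -0.4]
opening: 0.998
finger_force: 0.0
```

Call:
{"name": "move_arm", "arguments": {
  "plan": [-18,-11,0,0,0,0,85,-6,-4,0,0,0,0,85,-2,0,0,0,0,0,85,0,0,0,0,0,0,85,0,0,0,0,0,0,85]
}}

```text
time: 13.7
eef_pos: [0.4731, -0.0878, 0.1313]
tcp_rot: [0.642, 0.766, 0.0, 0.0]
contact_force: [-0.2, -0.0, -0.5]
opening: 0.996
finger_force: 0.0
```

Run:
```python
from h import *
t=look("top");s=look("side");print(ctrl.get_state()["eef_pos"])
print(report(t,500,(.6645,-.0515),.012),report(t,200,(.6535,.019),.012,12))
u,v=np.array(proj(t,(.654,.019,.044))).astype(int);print(u,v)
cv2.imwrite("pics/p3.png",np.hstack([cv2.resize(t["color"][v-20:v+20,u-20:u+20],(400,400),interpolation=0),cv2.resize(s["color"][175:225,290:340],(400,400),interpolation=0)])[:,:,::-1])
```

```text
[ 0.4728474  -0.08778489  0.1310637 ]
(array([ 0.6639, -0.0516,  0.042 ]), 326) (array([0.6521, 0.0189, 0.036 ]), 172)
252 164
```

View pics/p3.png

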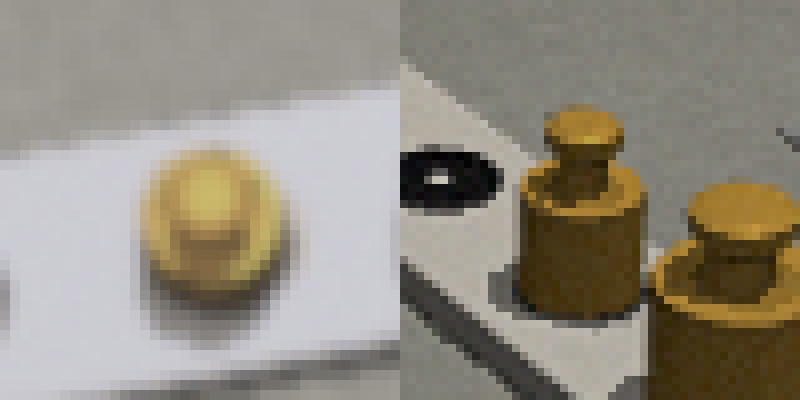

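The 200 stands upright and hides its mark almost completely, so it is centred within about 1 mm. Next is the 100.

Call:
{"name": "move_arm", "arguments": {
  "plan": [0,0,-30,0,0,0,85,0,0,-30,0,0,0,75,0,0,-30,0,0,0,65,0,0,-20,0,0,0,55,0,0,-12,0,0,0,50,0,0,-4,0,0,0,45,0,0,0,0,0,0,38,0,0,0,0,0,0,30,0,0,0,0,0,0,26,0,0,0,0,0,0,22,0,0,0,0,0,0,18],
  "newtons": 25
}}

```text
time: 14.9
eef_pos: [0.4734, -0.0886, 0.0064]
tcp_rot: [0.643, 0.766, 0.001, 0.001]
contact_force: [-0.6, 0.9, 5.7]
opening: 0.277
finger_force: 24.8
```

Call:
{"name": "move_arm", "arguments": {
  "plan": [0,0,3,0,0,0,18,0,0,17,0,0,0,18,0,0,35,0,0,0,18,0,0,35,0,0,0,18,15,16,10,0,0,0,18,28,29,0,0,0,0,18,32,34,0,0,0,0,18,32,34,0,0,0,0,18,32,34,0,0,0,0,18,20,21,0,0,0,0,18,7,7,0,0,0,0,18,2.5,2,0,0,0,0,18],
  "newtons": 35
}}

```text
time: 16.1
eef_pos: [0.6402, 0.0894, 0.1041]
tcp_rot: [0.642, 0.767, -0.001, -0.001]
contact_force: [0.1, -0.4, -1.6]
opening: 0.275
finger_force: 34.6
```

Call:
{"name": "move_arm", "arguments": {
  "plan": [0,0,-20,0,0,0,18,0,0,-30,0,0,0,18,0,0,-15,0,0,0,18,0,0,-10,0,0,0,18,0,0,-5,0,0,0,18,0,0,0,0,0,0,18,0,0,0,0,0,0,18]
}}

```text
time: 16.8
eef_pos: [0.6415, 0.0887, 0.0262]
tcp_rot: [0.643, 0.766, 0.001, 0.001]
contact_force: [0.2, -0.6, -0.4]
opening: 0.271
finger_force: 34.6
```

Call:
{"name": "move_arm", "arguments": {
  "plan": [0.5,0,-4,0,0,0,18,0,0,-2,0,0,0,18,0,0,-0.7,0,0,0,18,0,0,0,0,0,0,18,0,0,-0.4,0,0,0,18,0,0,0,0,0,0,18]
}}

```text
time: 17.4
eef_pos: [0.6413, 0.0889, 0.0185]
tcp_rot: [0.643, 0.766, -0.0, -0.0]
contact_force: [-1.0, 0.9, 3.5]
opening: 0.276
finger_force: 35.0
```

Call:
{"name": "move_arm", "arguments": {
  "plan": [0,0,-0.5,0,0,0,18,0,0,0,0,0,0,18]
}}

```text
time: 17.6
eef_pos: [0.6413, 0.0889, 0.0185]
tcp_rot: [0.643, 0.766, -0.0, -0.0]
contact_force: [-4.5, -0.5, 5.7]
opening: 0.276
finger_force: 35.3
```

Call:
{"name": "move_arm", "arguments": {
  "plan": [0,0,0,0,0,0,26,0,0,0,0,0,0,31,0,0,0,0,0,0,45,0,0,0,0,0,0,60,0,0,10,0,0,0,75,0,0,35,0,0,0,85,0,0,40,0,0,0,85,-5,-10,30,0,0,0,85,-18,-35,3,0,0,0,85,-22,-42,0,0,0,0,85,-22,-42,0,0,0,0,85,-22,-42,0,0,0,0,85]
}}

```text
time: 18.8
eef_pos: [0.5515, -0.0834, 0.1365]
tcp_rot: [0.642, 0.766, 0.0, 0.001]
contact_force: [-0.6, -0.4, 0.3]
opening: 0.996
finger_force: 0.0
```

Call:
{"name": "move_arm", "arguments": {
  "plan": [-22,-42,0,0,0,0,85,-22,-42,0,0,0,0,85,-22,-42,0,0,0,0,85,-22,-42,0,0,0,0,85,-22,-42,0,0,0,0,85,-13,-25,0,0,0,0,85,-5,-10,0,0,0,0,85,-1,-2,0,0,0,0,85,0,0,0,0,0,0,85,0,0,0,0,0,0,85]
}}

```text
time: 19.8
eef_pos: [0.4237, -0.3279, 0.1354]
tcp_rot: [0.642, 0.767, 0.0, -0.0]
contact_force: [0.3, -0.1, -0.0]
opening: 0.995
finger_force: 0.0
```

Run:
```python
from h import *
t=look("top");s=look("side");print(ctrl.get_state()["eef_pos"])
print(report(t,500,(.6645,-.0515),.012),report(t,200,(.6535,.019),.012,12),report(t,100,(.642,.089),.012,11))
u,v=np.array(proj(t,(.642,.089,.03))).astype(int);print(u,v)
cv2.imwrite("pics/p4.png",np.hstack([cv2.resize(t["color"][v-20:v+20,u-20:u+20],(400,400),interpolation=0),cv2.resize(s["color"][165:215,270:320],(400,400),interpolation=0)])[:,:,::-1])
```

```text
[ 0.42378854 -0.32796148  0.13537516]
(array([ 0.6639, -0.0516,  0.042 ]), 326) (array([0.6521, 0.0189, 0.036 ]), 172) (array([0.6399, 0.089 , 0.033 ]), 103)
223 171
```

View pics/p4.png

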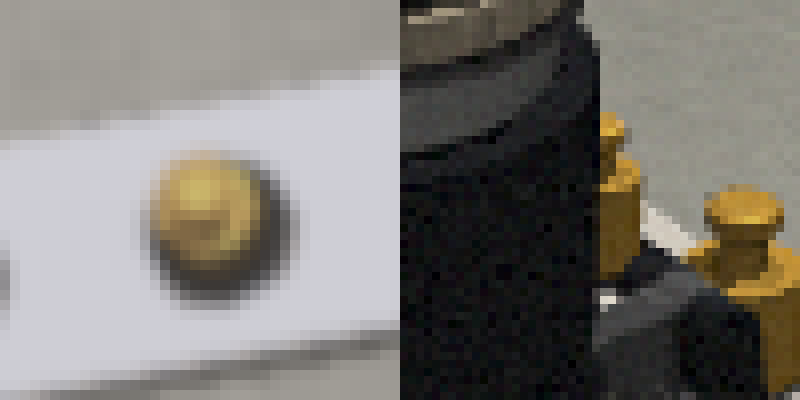

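The 100 sits upright inside its mark. The black rim showing at the right and below fits the camera's viewing angle. The arm hides the side view. Next is the 50.

Call:
{"name": "move_arm", "arguments": {
  "plan": [0,-1.4,-30,0,0,0,75,0,0,-30,0,0,0,65,0,0,-30,0,0,0,55,0,0,-22,0,0,0,50,0,0,-13,0,0,0,45,0,0,-5,0,0,0,40,0,0,0,0,0,0,30,0,0,0,0,0,0,22,0,0,0,0,0,0,18,0,0,0,0,0,0,15,0,0,0,0,0,0,11],
  "newtons": 22
}}

```text
time: 21.0
eef_pos: [0.4241, -0.3314, 0.0069]
tcp_rot: [0.643, 0.766, -0.0, 0.001]
contact_force: [-0.1, 0.9, 5.0]
opening: 0.197
finger_force: 21.7
```

Call:
{"name": "move_arm", "arguments": {
  "plan": [0,0,3,0,0,0,11,0,0,17,0,0,0,11,0,0,35,0,0,0,11,0,0,35,0,0,0,11,6,14,20,0,0,0,11,14,33,0,0,0,0,11,17,40,0,0,0,0,11,17,40,0,0,0,0,11,17,40,0,0,0,0,11,17,40,0,0,0,0,11,17,40,0,0,0,0,11,17,40,0,0,0,0,11],
  "newtons": 30
}}

```text
time: 22.2
eef_pos: [0.545, -0.0418, 0.1151]
tcp_rot: [0.643, 0.766, -0.0, -0.0]
contact_force: [-0.5, -0.1, -0.3]
opening: 0.196
finger_force: 29.4
```

Call:
{"name": "move_arm", "arguments": {
  "plan": [17,40,0,0,0,0,11,17,40,0,0,0,0,11,17,40,0,0,0,0,11,17,40,0,0,0,0,11,10,25,0,0,0,0,11,4,12,0,0,0,0,11,2,4,0,0,0,0,11,0,0,0,0,0,0,11,0,0,0,0,0,0,11]
}}

```text
time: 23.1
eef_pos: [0.6287, 0.1561, 0.1152]
tcp_rot: [0.643, 0.766, -0.0, -0.0]
contact_force: [-0.5, -0.7, -0.3]
opening: 0.195
finger_force: 29.4
```

Call:
{"name": "move_arm", "arguments": {
  "plan": [1,1,-20,0,0,0,11,0,0,-30,0,0,0,11,0,0,-20,0,0,0,11,0,0,-12,0,0,0,11,0,0,-6,0,0,0,11,0,0,-4,0,0,0,11,0,0,-1,0,0,0,11,0,0,0,0,0,0,11,0,0,0,0,0,0,11]
}}

```text
time: 24.0
eef_pos: [0.6309, 0.1586, 0.0235]
tcp_rot: [0.643, 0.766, 0.001, 0.001]
contact_force: [-0.4, 0.7, -0.7]
opening: 0.195
finger_force: 29.4
```

Run:
```python
from h import *
s=look("side");print(ctrl.get_state()["eef_pos"])
u,v=proj(s,(.629,.159,.012));print(u,v);u,v=int(u),int(v)
cv2.imwrite("pics/p5.png",cv2.resize(s["color"][v-35:v+25,u-30:u+60],(720,480),interpolation=0)[:,:,::-1])
```

```text
[0.63078282 0.15857662 0.02338054]
277.87668871656007 184.67197835569652
```

View pics/p5.png

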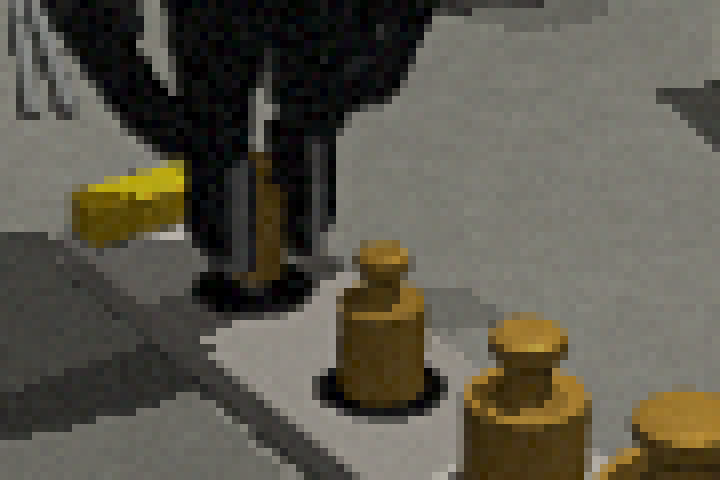

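The 50 hangs centred over the yellow-end mark. The placed 100 is centred in its black ring: its body is centred on column 381 and the ring on 380 in the crop.

Call:
{"name": "move_arm", "arguments": {
  "plan": [-1.3,-1,-2,0,0,0,11,0,0,-1,0,0,0,11,0,0,0,0,0,0,11,0,0,-0.6,0,0,0,11,0,0,0,0,0,0,11]
}}

```text
time: 24.55
eef_pos: [0.6289, 0.1575, 0.019]
tcp_rot: [0.643, 0.766, -0.0, -0.0]
contact_force: [-0.1, 0.1, 1.0]
opening: 0.197
finger_force: 29.5
```

Call:
{"name": "move_arm", "arguments": {
  "plan": [0,0,-0.5,0,0,0,11,0,0,0,0,0,0,11]
}}

```text
time: 24.75
eef_pos: [0.6289, 0.1575, 0.019]
tcp_rot: [0.643, 0.766, -0.0, -0.0]
contact_force: [-1.8, -0.1, 4.5]
opening: 0.196
finger_force: 29.8
```

Contact is made, so I'll release and back off.

Call:
{"name": "move_arm", "arguments": {
  "plan": [0,0,0,0,0,0,19,0,0,0,0,0,0,24,0,0,0,0,0,0,40,0,0,0,0,0,0,55,0,0,10,0,0,0,65,0,0,35,0,0,0,75,0,0,40,0,0,0,75,-20,20,30,0,0,0,75,-25,35,0,0,0,0,75,-25,35,0,0,0,0,75,-25,35,0,0,0,0,75,-15,20,0,0,0,0,75]
}}

```text
time: 25.95
eef_pos: [0.5171, 0.3046, 0.1343]
tcp_rot: [0.642, 0.767, 0.001, -0.0]
contact_force: [0.3, -0.6, 0.1]
opening: 0.877
finger_force: 0.0
```

Call:
{"name": "move_arm", "arguments": {
  "plan": [-15,20,0,0,0,0,75,-5,10,0,0,0,0,75,0,0,0,0,0,0,75,0,0,0,0,0,0,75]
}}

```text
time: 26.35
eef_pos: [0.4995, 0.3321, 0.1337]
tcp_rot: [0.643, 0.766, 0.0, 0.0]
contact_force: [0.5, -0.0, -0.9]
opening: 0.877
finger_force: 0.0
```

Run:
```python
from h import *
t=look("top");s=look("side");st=ctrl.get_state();print(st["eef_pos"],st["time"])
for k,p,r in((500,(.666,-.0515),14),(200,(.654,.019),12),(100,(.6415,.089),10),(50,(.629,.159),9)):print(k,report(t,k,p,.012,r),p)
cv2.imwrite("pics/p6.png",np.vstack([cv2.resize(t["color"][140:205,160:320],(720,292),interpolation=0),cv2.resize(s["color"][165:245,230:410],(720,308),interpolation=0)])[:,:,::-1])
```

```text
[0.49976121 0.33159386 0.13348734] 26.45
500 (array([ 0.6639, -0.0516,  0.042 ]), 325) (0.666, -0.0515)
200 (array([0.6521, 0.0189, 0.036 ]), 172) (0.654, 0.019)
100 (array([0.6399, 0.089 , 0.033 ]), 103) (0.6415, 0.089)
50 (array([0.628 , 0.1595, 0.0315]), 63) (0.629, 0.159)
```

View pics/p6.png

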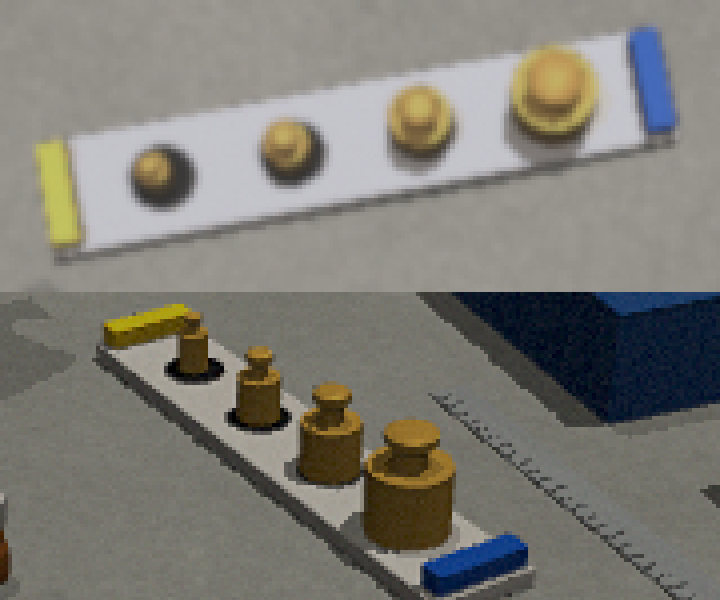

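All four stand upright in the right order, each within about 2 mm of its mark centre. The gripper is clear of everything.

```bash
python3 -c "
from plant import order
print(order.sign_off())"
```

```text
the job is handed in; nothing more can be done
None
```

The job is handed in at about 26 s: all four weights stand upright on their marks, 500 g by the blue end block down to 50 g by the yellow, each within about 2 mm of centre in the last picture and released.

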